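# Press a stack of wafers through the guard window

### The arm

A 6-joint arm with a two-finger parallel gripper is mounted at the origin on the work surface. World frame = base frame: x ahead of the robot, y to its left, z up, the work surface at z = 0. Lengths are in mm, angles in rad, forces in N, time in s.
With the tool pointing down it reaches from about 300 to 775 mm from the base axis. Payload 14.6 kg.
Tool frame: the origin (TCP) lies at the very end of the fingers, on their centre line; the grasp point (between the pads) lies 19 mm behind it; z points along the fingers, y is the direction in which the jaws open and shut (so a half turn about z gives the same grasp; the last joint's range is limited). The gripper opens to 94 mm and grips with 3 to 60 N. Pads are 16 mm wide; open, the fingers measure 119 mm over their backs; the gripper's body (75 mm by 177 mm) begins 78 mm behind the grasp point.
Start: joints at [1.178, 0.3, 1.521, -0, 1.321, -0.067], TCP at [176.034, 521.058, 205.446] pointing down, gripper open.
Joint ranges: [-3.03, 3.03], [-0.79, 2.21], [0.23, 2.52], [-1.04, 4.18], [0, 3.07], [-2.55, 2.55]. Speed limits (rad/s): [2.22, 2.22, 2.57, 3.14, 3.14, 3.14].

### API

Orientations are given as [roll, pitch, yaw] about the fixed x, y, z axes, in that order (R = Rz(yaw) Ry(pitch) Rx(roll)).
In Python, from cell import manip gives the robot as it stands.
- The arm moves only by the shell command python3 -m inch 'ROWS' [FORCE]. ROWS is a JSON object of lists of equal length, an entry for each row: "grip": the opening, from -1 (shut) to 1 (fully open), so that 0 is half open; "travel": the shift along the world's x, y, z in cm, a list of three; "turn": the turn, a rotation vector about the world's x, y, z in degrees, a list of three. A call has 1 to 10 rows; each row is the pose to reach, as a shift and turn from the pose measured when the call began; what a row does not reach only later rows make up. A row lasts 1/8 s, in which the tool goes at most 62.5 mm and 10.7 degrees, less where a joint would pass 70% of its speed; a pose out of reach is approached as far as the arm can. A call with a gripper value outside its range is refused whole. The fingers move at their own pace and stop on an object; FORCE is the grip in N (left out, the last holds). Time passes only in rows, so rows that repeat a pose let the fingers close. It gives the time, the measured TCP pose, the force and the opening at its end, in the units of the state.
- manip.read_state(): the state, without advancing time (a new reading comes with each control period).
- manip.camera(name): name is "scene" or "top" or "wrist"; returns (picture, depth): 384x512x3 uint8, red, green, blue; 384x512 float32, mm along the optical axis (not along the pixel's ray), 0 where there is no reading.
- manip.calibration(name): a dict with "fx", "fy", "cx", "cy" (pixels), "world_from_camera" (4x4, takes a point from camera to world coordinates). Camera axes: x right, y up, looking along -z (the intrinsics and any distortion apply to the point x, -y, -z); pixel columns grow to the right and rows downward; lengths in mm; the calibration is good to about 2 mm. The wrist camera is an equidistant fisheye: a pixel r from the principal point sees the ray r / f radians off the axis. A picture is of the moment at which its call begins: read the wrist's pose just before it. calibration takes no time and is no camera call; for the wrist camera it gives the pose at the moment of the call.
- manip.sign_off(): hands the job in, once; it reports no verdict.
Trained networks look in the newest picture that a camera, given by its name, has taken for a name from the list of things; names that differ only in an ending like _2 or _b are one class to them, and where a whole thing is asked for, a point or a joint stands for the part that bears it (a point fixed in the world has none). Each returns a list of dicts, best first, with "p" (0 to 1); they miss things now and then, are a little off and sometimes report something else, mostly with a low value. They report only what shows in the picture. A call takes as long as a camera call.
- manip.look_for(camera, label): "bbox" ([left, top, right, bottom] in pixels, round what is visible of it).
The state is a dict: "clock": time; "joints": joint angles; "qd": joint speeds; "effort": joint torques, N m; "eef_pos": TCP position; "eef_rot": TCP orientation; "wrist_force": force on the tool from outside, world axes, zero at the start; "moment": the same for the moment, N m; "finger_gap": finger opening in mm.
Only numpy, scipy, OpenCV 4.12 (cv2) and the standard library are available. Lean on these libraries where they do the work, as an engineer would, in place of code of your own. Each camera call takes 0.05 s, during which the arm holds its last target.

### The job

Press the wafer stack that is loaded on the bench press: with your fingertips push the upright tab of its carriage until the carriage is fully home under the ram, then reach down through the window of the guard and press the lever's paddle all the way down, without touching the guard. Nothing is to be picked up: leave the wafer stack standing in its nest and leave the other things on the table where they are. Finish with the hand clear of everything.

Things in the scene. Friction and masses are not known exactly. Their poses are not given: they have to be found in the camera images.
- press: Bench press, fixed; origin on the table, mid-base. Its x points away from the robot (yaw within 0.25 rad), y left. Base 15 mm thick, front edge x -170 mm. Carriage track along x at y -100. White column (x 112 to 148, y -135 to -65) bears a bridge (from x 22, y -123 to -77, z 190 to 222); the ram hangs at (50, -100), disc 56 mm wide, 92 mm up, rod top at z 275. Guarded lever at y 100.
- guard: Guard over the lever: white flat deck, top 150 mm above the table, 6 mm thick, on four posts with clear sheets in front and at both sides. Same origin and axes as the press. The deck spans x -68 to 85 mm and y 35 to 165 mm in the press frame and has one rectangular window. It must not be touched at all.
- window (a point): Centre of the guard's window, level with the deck's top face (150 mm above the table). The window is a straight opening 84 mm along the press x axis and 78 mm along its y axis. Axes parallel to the press.
- paddle (a point): Centre of the top face of the lever's flat aluminium paddle, 36 mm (x) by 46 mm (y), 8 mm thick, seen through the window. At rest it is about 10 mm below the deck's top and within 5 mm of the window's centre; pressed fully down it is about 43 mm below the deck's top, still within 5 mm of the window's centre.
- lever (a joint): Lever angle, rad: 0 fully up, 0.30 fully down against its stop. It starts at 0 to 0.05. Pivot 110 mm behind the paddle (press +x side), level with z = 120 mm, axis along press y. About 4 N down at the paddle moves it; it stays where it is left. It drives the ram.
- carriage (a joint): Carriage travel, m: 0 as it starts (toward the robot), 0.090 fully home under the ram, against a stop; moves along the press +x axis. About 2 to 3 N pushes it; it stays where it is left.
- tab (a point): Middle of the robot-side face of the carriage's upright aluminium tab, 87 mm above the table; the tab is a plate 50 mm wide (press y), 8 mm thick (it lies beyond this point), its top edge 112 mm above the table. Free space on the robot's side of it. Push it along press +x. The nest's centre is 99 mm ahead of this point.
- stack: The wafer stack to be pressed: loose round stack of cream wafers, 60 mm across, 50 mm high, standing in a shallow ring nest on the carriage, its foot 24 mm above the table. Origin at the centre of its underside. Not to be lifted or tipped.
- banded_stack: Bystander: wafer stack with a paper band, 54 mm across, 60 mm high, on the table just in front of the guard. Origin under its centre.
- tall_stack: Bystander: banded wafer stack, 64 mm across, 80 mm high. Origin under its centre.
- low_stack: Bystander: low stack of large wafers, 100 mm across, 25 mm high. Origin under its centre.
- jar: Bystander: jar 48 mm across, 70 mm high, beside the carriage track. Origin under its centre.
- tape: Bystander: cardboard core ring 80 mm across, 24 mm high, lying flat.
- clip_tray: Bystander: open grey tray 110 x 80 x 30 mm.
- brush: Bystander: hand brush lying on the table, about 200 mm long.

How it is judged:
By the outcome, as a careful person would: the job done as asked, in the order asked, and still so for the second after the job is handed in, with the robot touching nothing.
It also fails if it takes over 42 s, if anything falls off the work surface, if the arm or the gripper's body presses on something with over 40 N, if the wrist force passes 120 N, or if a joint passes its speed limit or range.

## Working session

There is one attempt and no reset: what is moved stays moved. The work goes in short steps, Python scripts to look and compute and a shell command to move; the robot and the scene stay as the last step left them, time stands still between calls to the robot, and variables do not carry over. Pictures are saved under pics/ and viewed, and the job is handed in when it is done.

```bash
mkdir -p pics; ls; python3 - <<'E'
from cell import manip
import cv2, numpy as np
print(manip.read_state())
for c in ["scene","top"]:
    p,d=manip.camera(c)
    cv2.imwrite(f"pics/{c}1.png",p[:,:,::-1]); np.save(f"pics/{c}1.npy",d)
    k=manip.calibration(c); print(c,k)
    for l in ["press","guard","window","paddle","tab","stack","lever","jar"]:
        print(l,[(r["bbox"],r["p"]) for r in manip.look_for(c,l)[:2]])
E
```

```text
pics
{'clock': 0.0, 'joints': array([ 1.17839875e+00,  3.00488786e-01,  1.52158854e+00,  3.54726294e-06,
        1.32069427e+00, -6.65798510e-02]), 'qd': array([ 0.00022785, -0.00146675,  0.00261217,  0.00261099, -0.00010388,
        0.00057652]), 'effort': array([ 1.29913104e-03, -5.31800544e+01, -3.52736163e+01,  7.08894082e-02,
        2.44095043e-02, -6.38371216e-05]), 'eef_pos': array([175.93581785, 520.82163106, 204.87347337]), 'eef_rot': array([-3.14041655e+00, -8.18639312e-05,  2.81577400e+00]), 'wrist_force': array([ 0.37956504, -1.05509893,  0.39306619]), 'moment': array([-0.02677467,  0.007129  , -0.03304175]), 'finger_gap': 93.96251306010004}
scene {'fx': 383.3279427688287, 'fy': 383.3279427688287, 'cx': 249.34880922068223, 'cy': 195.12058613668282, 'world_from_camera': array([[-6.81203136e-02, -5.69254929e-01,  8.19334149e-01,
         1.44860849e+03],
       [ 9.97496633e-01, -2.32408739e-02,  6.67856960e-02,
         6.57917529e+01],
       [-1.89760450e-02,  8.21832518e-01,  5.69413051e-01,
         7.58886561e+02],
       [ 0.00000000e+00,  0.00000000e+00,  0.0000000
[... 746 characters left out ...]
1.63456252e-02, -1.96783603e-03,
        -1.02675460e+01],
       [ 1.17666332e-03,  1.90168819e-01,  9.81750699e-01,
         1.39424489e+03],
       [ 0.00000000e+00,  0.00000000e+00,  0.00000000e+00,
         1.00000000e+00]])}
press [([190.8, 103.3, 312.7, 233.3], 0.71)]
guard [([188.3, 112.2, 248.9, 182.4], 0.56)]
window [([191.5, 113.3, 246.5, 179.3], 0.95)]
paddle [([210.4, 112.6, 235.0, 155.7], 0.58), ([190.4, 114.6, 244.2, 182.0], 0.51)]
tab [([262.7, 170.6, 296.5, 217.5], 0.95)]
stack [([270.7, 174.1, 292.0, 198.0], 0.6), ([199.9, 191.4, 221.5, 211.0], 0.55)]
lever [([208.3, 111.9, 235.2, 159.4], 0.58), ([324.4, 167.3, 340.5, 188.9], 0.3)]
jar [([325.2, 166.2, 341.5, 187.3], 0.76)]
```

```bash
python3 - <<'E'
import cv2
a=cv2.imread("pics/scene1.png")[140:320,100:380]; cv2.imwrite("pics/s1c.png",cv2.resize(a,None,fx=2.8,fy=2.8,interpolation=cv2.INTER_CUBIC))
a=cv2.imread("pics/top1.png")[90:250,170:370]; cv2.imwrite("pics/t1c.png",cv2.resize(a,None,fx=3.7,fy=3.7,interpolation=cv2.INTER_CUBIC))
E
```

```text
(no output)
```

View pics/s1c.png

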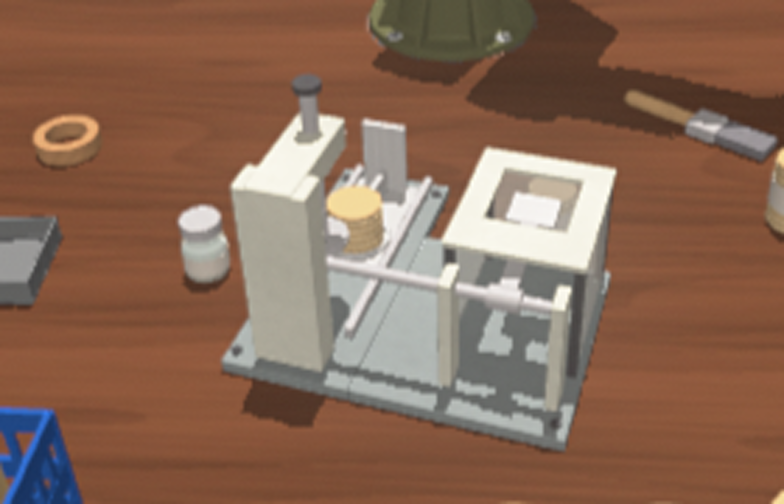

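View pics/t1c.png

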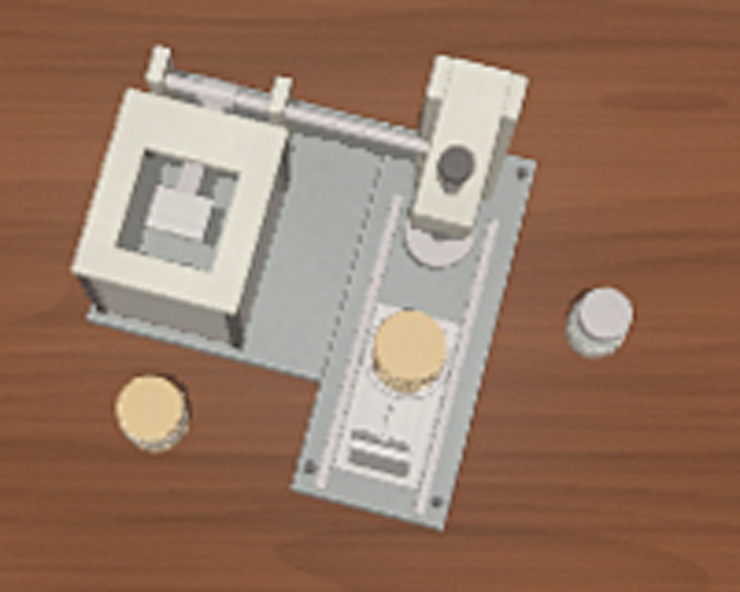

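View pics/top1.png

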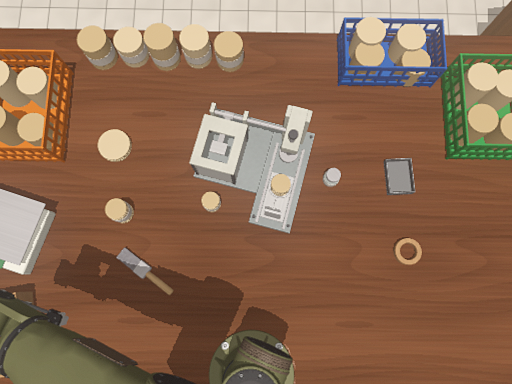

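```bash
cat > h.py <<'E'
import numpy as np, cv2
from cell import manip
def cloud(cam,d,k=None):
    k=k or manip.calibration(cam)
    v,u=np.mgrid[0:d.shape[0],0:d.shape[1]]
    P=np.stack([(u-k["cx"])/k["fx"]*d,-(v-k["cy"])/k["fy"]*d,-d],-1)
    T=k["world_from_camera"]; return P@T[:3,:3].T+T[:3,3]
def proj(cam,P,k=None):
    k=k or manip.calibration(cam); T=k["world_from_camera"]
    p=(np.asarray(P)-T[:3,3])@T[:3,:3]
    return np.stack([k["cx"]+k["fx"]*p[:,0]/-p[:,2],k["cy"]+k["fy"]*p[:,1]/p[:,2]],-1)
E
python3 - <<'E'
from h import *
for c,box in [("top",(185,105,252,185)),("scene",(250,185,330,245))]:
    d=np.load(f"pics/{c}1.npy"); W=cloud(c,d); im=cv2.imread(f"pics/{c}1.png")
    l,t,r,b=box; m=np.zeros(d.shape,bool); m[t:b,l:r]=1
    m&=(d>0)&(abs(W[...,2]-150)<7)
    p=W[m]; print(c,len(p),"z",np.median(p[:,2]),p[:,2].std())
    R=cv2.minAreaRect(p[:,:2].astype(np.float32)); print(R,cv2.boxPoints(R))
    # table level & stack
    for n,(lo,hi) in {"table":(-20,20)}.items():
        pass
    print("table z",np.median(W[250:260,300:320,2]) if c=="top" else np.median(W[330:340,300:320,2]))
E
```

```text
top 1631 z 150.3481267418863 2.576092213455109
((668.600341796875, 97.74853515625), (130.84446716308594, 194.0529327392578), 75.7858657836914) [[558.48016   58.153725]
 [746.5921    10.504707]
 [778.7205   137.34335 ]
 [590.6086   184.99237 ]]
table z 0.5250108572847694
scene 1393 z 150.3389851557921 1.5992286458276022
((664.0057983398438, 101.8290786743164), (130.1805419921875, 186.69955444335938), 75.92784118652344) [[557.6311   61.38956]
 [738.7279   15.99474]
 [770.3805  142.2686 ]
 [589.2837  187.66342]]
table z 1.317220756328652
```

```bash
cat >> h.py <<'E'
def rect(cam,im,o,yaw,z,x0,x1,y0,y1,s=3):
    # rectified plane view in press frame: cols = -y (left is +y), rows = up +x
    c,sn=np.cos(yaw),np.sin(yaw)
    q=np.array([[x1,y1],[x1,y0],[x0,y0],[x0,y1]],float)
    w=np.stack([o[0]+c*q[:,0]-sn*q[:,1],o[1]+sn*q[:,0]+c*q[:,1],np.full(4,z)],-1)
    src=proj(cam,w).astype(np.float32); Wd=int((y1-y0)*s);H=int((x1-x0)*s)
    M=cv2.getPerspectiveTransform(src,np.float32([[0,0],[Wd,0],[Wd,H],[0,H]]))
    return cv2.warpPerspective(im,M,(Wd,H),flags=cv2.INTER_CUBIC)
E
python3 - <<'E'
from h import *
yaw=-0.248; f=np.array([574,123.]); c,s=np.cos(yaw),np.sin(yaw)
R=np.array([[c,-s],[s,c]]); o=f-R@[-68,100]; print("origin",o)
out=[]
for cam in ["top","scene"]:
    im=cv2.imread(f"pics/{cam}1.png")
    r=rect(cam,im,o,yaw,150,-100,120,10,190,2)
    for v in range(0,221,20): cv2.line(r,(0,2*v),(5,2*v),(0,0,255),1)
    def box(x0,x1,y0,y1,col): cv2.rectangle(r,(int((190-y1)*2),int((120-x1)*2)),(int((190-y0)*2),int((120-x0)*2)),col,1)
    box(-68,85,35,165,(0,0,255))
    out.append(r)
cv2.imwrite("pics/rect1.png",np.hstack(out))
E
```

```text
origin [615.37299573   9.36780727]
```

View pics/rect1.png

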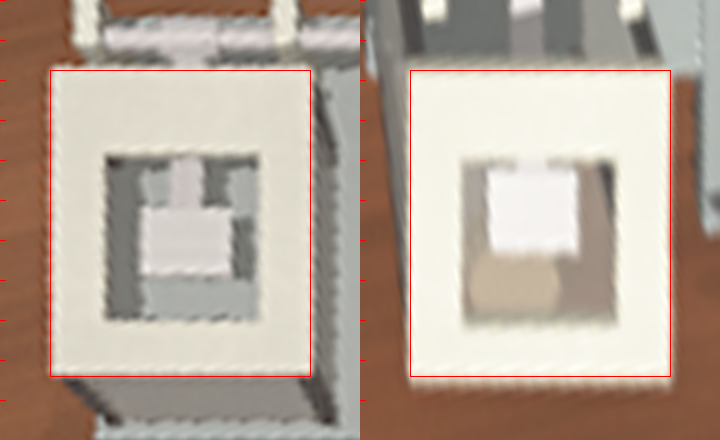

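```bash
python3 - <<'E'
from h import *
yaw=-0.248;o=np.array([615.4,9.4]); c,s=np.cos(yaw),np.sin(yaw); R=np.array([[c,-s],[s,c]])
for cam in ["top","scene"]:
    d=np.load(f"pics/{cam}1.npy"); W=cloud(cam,d); P=W.copy(); P[...,:2]=(W[...,:2]-o)@R
    def sel(x0,x1,y0,y1,z0,z1):
        m=(d>0)&(P[...,0]>x0)&(P[...,0]<x1)&(P[...,1]>y0)&(P[...,1]<y1)&(P[...,2]>z0)&(P[...,2]<z1); return P[m]
    for n,b in dict(tab=(-175,-100,-150,-50,85,125),stacktop=(-90,10,-150,-50,68,80),jar=(-120,50,-260,-150,62,78),rod=(20,80,-130,-70,265,285),paddle=(-30,30,75,125,130,146),banded=(-200,-80,80,250,52,66)).items():
        q=sel(*b)
        if len(q): print(cam,n,len(q),np.percentile(q,[3,50,97],axis=0).round(0).tolist())
E
```

```text
top tab 73 [[-137.0, -125.0, 88.0], [-135.0, -102.0, 111.0], [-129.0, -79.0, 117.0]]
top stacktop 291 [[-64.0, -128.0, 69.0], [-38.0, -102.0, 75.0], [-12.0, -77.0, 79.0]]
top jar 133 [[11.0, -259.0, 64.0], [30.0, -245.0, 70.0], [48.0, -230.0, 76.0]]
top rod 84 [[41.0, -113.0, 268.0], [52.0, -101.0, 273.0], [63.0, -90.0, 276.0]]
top paddle 203 [[-15.0, 77.0, 133.0], [3.0, 98.0, 140.0], [26.0, 119.0, 144.0]]
top banded 165 [[-163.0, 81.0, 56.0], [-140.0, 96.0, 60.0], [-116.0, 113.0, 65.0]]
scene tab 133 [[-136.0, -120.0, 86.0], [-131.0, -97.0, 102.0], [-126.0, -74.0, 114.0]]
scene stacktop 217 [[-62.0, -123.0, 69.0], [-33.0, -96.0, 74.0], [-10.0, -71.0, 77.0]]
scene jar 115 [[12.0, -258.0, 63.0], [33.0, -241.0, 70.0], [49.0, -225.0, 73.0]]
scene rod 73 [[41.0, -109.0, 266.0], [57.0, -97.0, 273.0], [65.0, -86.0, 275.0]]
scene paddle 193 [[-14.0, 80.0, 133.0], [6.0, 102.0, 139.0], [22.0, 124.0, 143.0]]
```

```bash
python3 -m inch '{"grip":[-1,-1,-1,-1,-1,-1,-1,-1,-1,-1],"travel":[[2.3,-5.6,0],[4.6,-11.2,0],[6.9,-16.9,0],[9.2,-22.5,0],[11.6,-28.1,0],[13.9,-33.7,0],[16.2,-39.3,0],[18.5,-45,0],[20.8,-50.6,0],[23.1,-56.2,0]],"turn":[[0,0,4.5],[0,0,4.5],[0,0,4.5],[0,0,4.5],[0,0,4.5],[0,0,4.5],[0,0,4.5],[0,0,4.5],[0,0,4.5],[0,0,4.5]]}' 10
```

```text
clock: 2.15
eef_pos: [407.5, -43.1, 205.8]
eef_rot: [3.141, 0.001, 2.894]
wrist_force: [0.3, 0.2, 0.4]
finger_gap: 0.8
```

```bash
python3 -m inch '{"grip":[-1,-1,-1,-1],"travel":[[0,0.1,-4],[0,0.2,-8],[0,0.2,-12.3],[0,0.2,-12.3]],"turn":[[0,0,0],[0,0,0],[0,0,0],[0,0,0]]}'
python3 - <<'E'
from h import *
for cam in ["top","wrist","scene"]:
    p,d=manip.camera(cam); cv2.imwrite(f"pics/{cam}2.png",p[:,:,::-1]); np.save(f"pics/{cam}2.npy",d)
a=cv2.imread("pics/top2.png")[90:270,170:370]; cv2.imwrite("pics/t2c.png",cv2.resize(a,None,fx=3,fy=3))
E
```

```text
clock: 2.65
eef_pos: [406.1, -40.9, 81.2]
eef_rot: [-3.141, -0.004, 2.894]
wrist_force: [-0.0, 0.2, 1.3]
finger_gap: 0.6
```

View pics/wrist2.png

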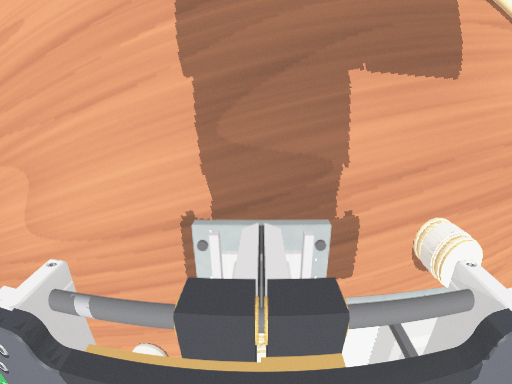

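View pics/t2c.png

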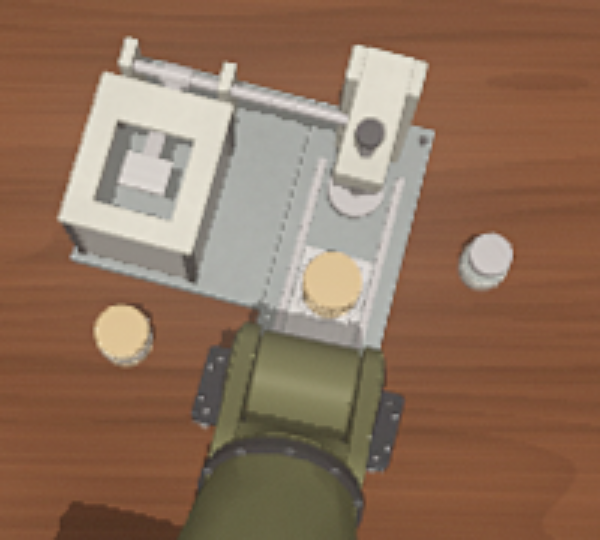

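```bash
python3 -m inch '{"grip":[-1,-1,-1,-1,-1,-1,-1,-1,-1,-1],"travel":[[1.94,-0.49,0],[2.91,-0.74,0],[3.49,-0.88,0],[3.97,-1.0,0],[4.36,-1.1,0],[4.85,-1.22,0],[5.33,-1.35,0],[5.82,-1.47,0],[6.3,-1.59,0],[6.78,-1.71,0]],"turn":[[0,0,0],[0,0,0],[0,0,0],[0,0,0],[0,0,0],[0,0,0],[0,0,0],[0,0,0],[0,0,0],[0,0,0]]}'
python3 - <<'E'
from h import *
p,d=manip.camera("scene"); a=p[140:300,150:350,::-1]; cv2.imwrite("pics/s3.png",cv2.resize(a,None,fx=3.5,fy=3.5)); np.save("pics/scene3.npy",d)
print(manip.read_state()["wrist_force"])
E
```

```text
clock: 4.05
eef_pos: [476.5, -58.4, 84.4]
eef_rot: [3.141, 0.003, 2.894]
wrist_force: [-1.6, 1.8, 1.1]
finger_gap: 0.6
[ 0.64245711 -0.38488627 -0.23321851]
```

View pics/s3.png

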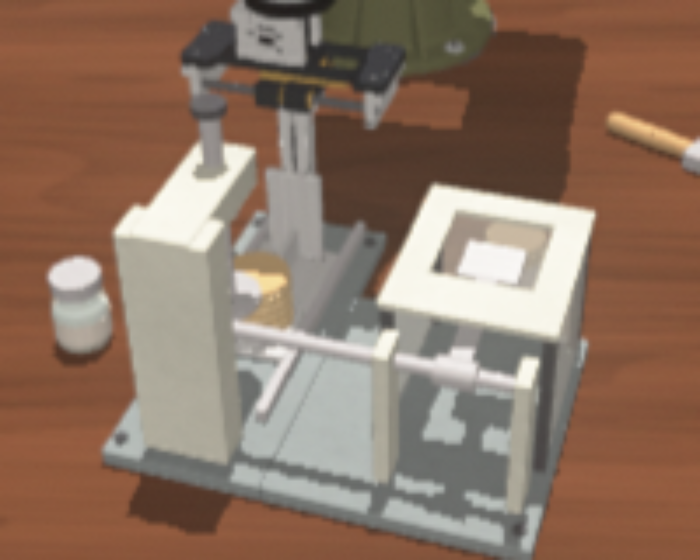

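```bash
python3 -m inch '{"grip":[-1,-1,-1,-1,-1,-1,-1,-1,-1,-1],"travel":[[0.58,-0.15,0],[1.16,-0.29,-0.1],[1.74,-0.44,-0.1],[2.33,-0.59,-0.1],[2.91,-0.74,-0.1],[3.49,-0.88,-0.1],[4.07,-1.03,-0.1],[4.65,-1.18,-0.1],[5.04,-1.28,-0.1],[5.33,-1.35,-0.1]],"turn":[[0,0,0],[0,0,0],[0,0,0],[0,0,0],[0,0,0],[0,0,0],[0,0,0],[0,0,0],[0,0,0],[0,0,0]]}'
```

```text
clock: 5.35
eef_pos: [530.5, -72.1, 83.4]
eef_rot: [3.141, 0.004, 2.894]
wrist_force: [-1.1, 1.2, -1.2]
finger_gap: 0.1
```

```bash
python3 -m inch '{"grip":[-1,-1,-1,-1],"travel":[[0.15,-0.04,0],[0.29,-0.07,0],[0.44,-0.11,0],[0.44,-0.11,0]],"turn":[[0,0,0],[0,0,0],[0,0,0],[0,0,0]]}'
```

```text
clock: 5.85
eef_pos: [535.0, -73.3, 83.5]
eef_rot: [3.141, 0.004, 2.894]
wrist_force: [-0.7, -0.0, -0.9]
finger_gap: 0.4
```

```bash
python3 -m inch '{"grip":[-1,-1,-1,-1],"travel":[[0.15,-0.04,0],[0.29,-0.07,0],[0.39,-0.1,0],[0.39,-0.1,0]],"turn":[[0,0,0],[0,0,0],[0,0,0],[0,0,0]]}'
```

```text
clock: 6.35
eef_pos: [535.6, -73.4, 83.5]
eef_rot: [-3.141, -0.005, 2.894]
wrist_force: [-31.7, 7.0, 20.7]
finger_gap: 0.5
```

```bash
python3 -m inch '{"grip":[-1,-1,-1,-1,-1,-1],"travel":[[-1,0.25,0],[-3,0.75,0],[-5.5,1.4,0],[-6,1.5,5],[-6,1.5,10],[-6,1.5,13]],"turn":[[0,0,0],[0,0,0],[0,0,0],[0,0,0],[0,0,0],[0,0,0]]}'
python3 - <<'E'
from h import *
for cam in ["top","scene"]:
    p,d=manip.camera(cam); cv2.imwrite(f"pics/{cam}4.png",p[:,:,::-1]); np.save(f"pics/{cam}4.npy",d)
a=cv2.imread("pics/top4.png")[90:250,170:350]; b=cv2.imread("pics/scene4.png")[150:310,160:340]
cv2.imwrite("pics/c4.png",cv2.resize(np.hstack([a,b]),None,fx=2.2,fy=2.2))
yaw=-0.248;o=np.array([615.4,9.4]); c,s=np.cos(yaw),np.sin(yaw); R=np.array([[c,-s],[s,c]])
for cam in ["top","scene"]:
    d=np.load(f"pics/{cam}4.npy"); W=cloud(cam,d); P=W.copy(); P[...,:2]=(W[...,:2]-o)@R
    m=(d>0)&(abs(P[...,0]+50)<40)&(abs(P[...,1]+100)<30)&(abs(P[...,2]-100)<17)
    print(cam,np.percentile(P[m],[3,50,97],axis=0).round(0).tolist())
E
```

```text
clock: 7.1
eef_pos: [476.1, -58.6, 216.3]
eef_rot: [-3.141, -0.001, 2.894]
wrist_force: [-0.0, -1.1, -0.9]
finger_gap: 0.6Traceback (most recent call last):
  File "<stdin>", line 10, in <module>
    return _quantile_unchecked(
        a, q, axis, out, overwrite_input, method, keepdims, weights)
    return _ureduce(a,
                    func=_quantile_ureduce_func,
    ...<5 lines>...
                    overwrite_input=overwrite_input,
                    method=method)
    r = func(a, **kwargs)
    result = _quantile(arr,
                       quantiles=q,
    ...<2 lines>...
                       out=out,
                       weights=wgt)
    slices_having_nans = np.isnan(arr[-1, ...])
                                  ~~~^^^^^^^^^
IndexError: index -1 is out of bounds for axis 0 with size 0
```

View pics/c4.png

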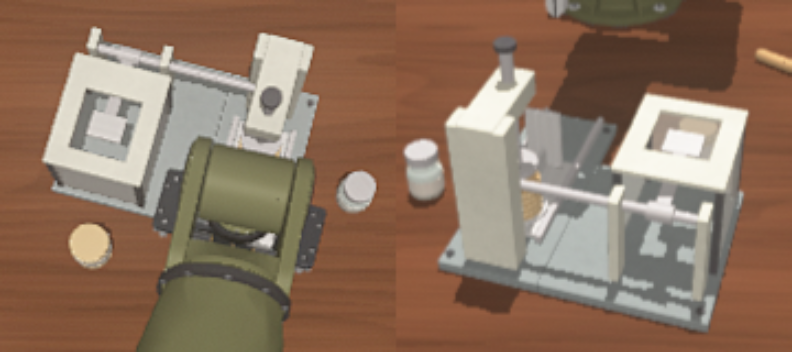

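```bash
python3 -m inch '{"grip":[-1,-1,-1,-1,-1,-1],"travel":[[3,4,0],[7,8,0],[11,12,0],[14.5,15,0],[16.4,16.5,0],[16.4,16.5,0]],"turn":[[0,0,0],[0,0,0],[0,0,0],[0,0,0],[0,0,0],[0,0,0]]}'
python3 - <<'E'
from h import *
for cam in ["top","scene","wrist"]:
    p,d=manip.camera(cam); cv2.imwrite(f"pics/{cam}5.png",p[:,:,::-1]); np.save(f"pics/{cam}5.npy",d)
a=cv2.imread("pics/top5.png")[90:250,170:350]; b=cv2.imread("pics/scene5.png")[150:310,160:340]
cv2.imwrite("pics/c5.png",cv2.resize(np.hstack([a,b]),None,fx=2.2,fy=2.2))
yaw=-0.248;o=np.array([615.4,9.4]); c,s=np.cos(yaw),np.sin(yaw); R=np.array([[c,-s],[s,c]])
for cam in ["top","scene"]:
    d=np.load(f"pics/{cam}5.npy"); W=cloud(cam,d); P=W.copy(); P[...,:2]=(W[...,:2]-o)@R
    m=(d>0)&(abs(P[...,0]+50)<40)&(abs(P[...,1]+100)<30)&(abs(P[...,2]-100)<17)
    if m.any(): print(cam,m.sum(),np.percentile(P[m],[3,50,97],axis=0).round(0).tolist())
print((manip.read_state()["eef_pos"][:2]-o)@R)
E
```

```text
clock: 7.95
eef_pos: [641.1, 107.0, 214.8]
eef_rot: [-3.141, -0.0, 2.895]
wrist_force: [0.0, -0.1, -1.0]
finger_gap: 0.5
top 77 [[-47.0, -125.0, 86.0], [-45.0, -101.0, 109.0], [-38.0, -79.0, 115.0]]
scene 152 [[-46.0, -121.0, 84.0], [-41.0, -97.0, 100.0], [-37.0, -74.0, 113.0]]
[ 0.58448547 99.351476  ]
```

View pics/c5.png

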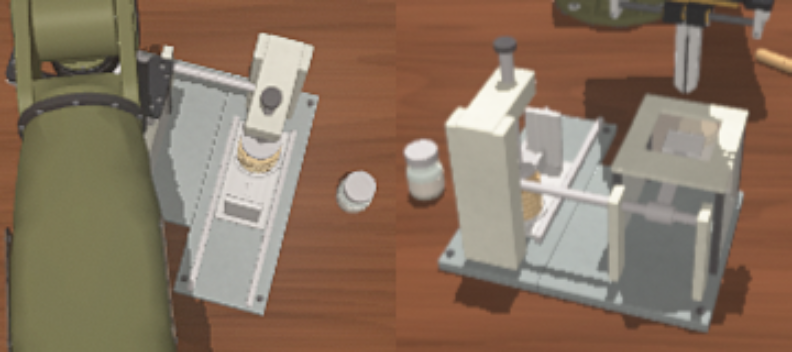

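View pics/wrist5.png

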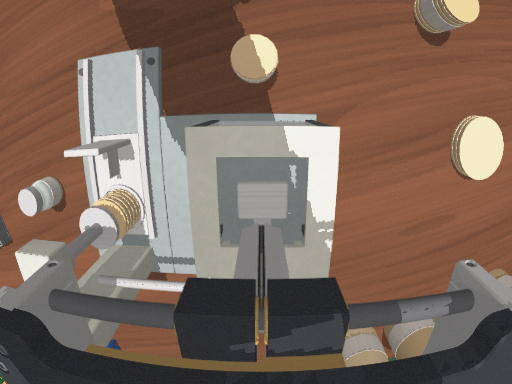

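```bash
python3 -m inch '{"grip":[-1,-1,-1,-1,-1,-1],"travel":[[-0.1,0,-2],[-0.1,0,-4],[-0.1,0,-5.5],[-0.1,0,-6.3],[-0.1,0,-6.8],[-0.1,0,-7]],"turn":[[0,0,0],[0,0,0],[0,0,0],[0,0,0],[0,0,0],[0,0,0]]}'
python3 - <<'E'
from h import *
for cam in ["scene","wrist"]:
    p,d=manip.camera(cam); cv2.imwrite(f"pics/{cam}6.png",p[:,:,::-1]); np.save(f"pics/{cam}6.npy",d)
b=cv2.imread("pics/scene6.png")[170:270,210:340]
cv2.imwrite("pics/c6.png",np.hstack([cv2.resize(b,(499,384)),cv2.imread("pics/wrist6.png")[:,130:400]]))
E
```

```text
clock: 8.85
eef_pos: [639.5, 105.5, 146.6]
eef_rot: [-3.141, 0.002, 2.894]
wrist_force: [-0.7, 0.3, 0.0]
finger_gap: 0.3
```

View pics/c6.png

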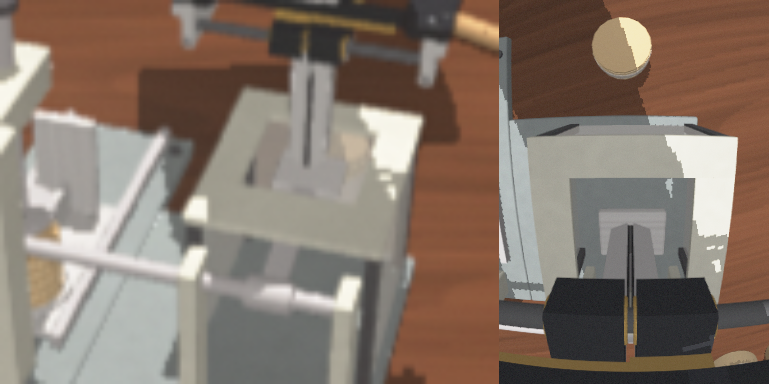

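```bash
python3 -m inch '{"grip":[-1,-1,-1,-1,-1,-1,-1,-1],"travel":[[0,0,-0.5],[0,0,-1],[0,0,-1.5],[0,0,-2],[0,0,-2.4],[0,0,-2.8],[0,0,-3.2],[0,0,-3.4]],"turn":[[0,0,0],[0,0,0],[0,0,0],[0,0,0],[0,0,0],[0,0,0],[0,0,0],[0,0,0]]}'
```

```text
clock: 9.95
eef_pos: [639.6, 105.6, 112.4]
eef_rot: [-3.141, 0.002, 2.894]
wrist_force: [-0.3, 0.7, 3.2]
finger_gap: 0.5
```

```bash
python3 -m inch '{"grip":[-1,-1,-1,-1],"travel":[[0,0,-0.2],[0,0,-0.4],[0,0,-0.5],[0,0,-0.5]],"turn":[[0,0,0],[0,0,0],[0,0,0],[0,0,0]]}'
```

```text
clock: 10.45
eef_pos: [640.0, 105.5, 108.3]
eef_rot: [3.141, 0.003, 2.894]
wrist_force: [-2.5, -0.6, 8.7]
finger_gap: 0.5
```

```bash
python3 -m inch '{"grip":[-1,-1,-1,-1],"travel":[[0,0,-0.1],[0,0,-0.2],[0,0,-0.2],[0,0,-0.2]],"turn":[[0,0,0],[0,0,0],[0,0,0],[0,0,0]]}'
```

```text
clock: 10.95
eef_pos: [640.2, 105.5, 108.0]
eef_rot: [3.141, 0.004, 2.894]
wrist_force: [-6.8, -1.0, 15.1]
finger_gap: 0.7
```

```bash
python3 -m inch '{"grip":[-1,-1,-1],"travel":[[0,0,-0.2],[0,0,-0.3],[0,0,-0.3]],"turn":[[0,0,0],[0,0,0],[0,0,0]]}'
```

```text
clock: 11.32
eef_pos: [640.3, 105.5, 107.6]
eef_rot: [3.141, 0.006, 2.894]
wrist_force: [-12.2, -1.6, 24.1]
finger_gap: 0.2
```

Firmly against the stop. Retreat straight up, then back toward the robot.

```bash
python3 -m inch '{"grip":[-1,-1,-1,-1,-1,-1,-1,-1,-1,-1],"travel":[[0,0,1],[0,0,3],[0,0,6],[0,0,9],[0,0,12],[-4,3,12],[-9,7,12],[-14,12,12],[-19,16,12],[-22,20,12]],"turn":[[0,0,0],[0,0,0],[0,0,0],[0,0,0],[0,0,0],[0,0,0],[0,0,0],[0,0,0],[0,0,0],[0,0,0]]}'
python3 - <<'E'
from h import *
for cam in ["top","scene"]:
    p,d=manip.camera(cam); cv2.imwrite(f"pics/{cam}7.png",p[:,:,::-1]); np.save(f"pics/{cam}7.npy",d)
a=cv2.imread("pics/top7.png")[90:250,170:350]; b=cv2.imread("pics/scene7.png")[150:310,160:340]
cv2.imwrite("pics/c7.png",cv2.resize(np.hstack([a,b]),None,fx=2.2,fy=2.2))
yaw=-0.248;o=np.array([615.4,9.4]); c,s=np.cos(yaw),np.sin(yaw); R=np.array([[c,-s],[s,c]])
for cam in ["top","scene"]:
    d=np.load(f"pics/{cam}7.npy"); W=cloud(cam,d); P=W.copy(); P[...,:2]=(W[...,:2]-o)@R
    for n,b in dict(tab=(-90,-10,-130,-70,83,117),paddle=(-12,14,82,118,85,146),rod=(20,80,-130,-70,225,285),deck=(-68,80,35,165,146,156)).items():
        m=(d>0)&np.all((P>np.array(b[::2]))&(P<np.array(b[1::2])),-1)
        if m.any(): print(cam,n,m.sum(),np.percentile(P[m],[3,50,97],axis=0).round(0).tolist())
E
```

```text
clock: 12.58
eef_pos: [418.7, 306.4, 227.9]
eef_rot: [3.14, 0.006, 2.893]
wrist_force: [0.5, 0.3, 0.7]
finger_gap: 0.5
top tab 80 [[-47.0, -125.0, 85.0], [-46.0, -103.0, 109.0], [-39.0, -80.0, 114.0]]
top paddle 112 [[-11.0, 83.0, 103.0], [1.0, 100.0, 108.0], [14.0, 117.0, 114.0]]
top rod 127 [[29.0, -120.0, 225.0], [49.0, -102.0, 256.0], [76.0, -82.0, 261.0]]
top deck 1379 [[-64.0, 38.0, 147.0], [12.0, 101.0, 151.0], [77.0, 161.0, 155.0]]
scene tab 151 [[-45.0, -120.0, 84.0], [-40.0, -97.0, 100.0], [-37.0, -74.0, 113.0]]
scene paddle 3 [[-12.0, 85.0, 107.0], [-11.0, 88.0, 107.0], [-11.0, 114.0, 108.0]]
scene rod 115 [[41.0, -109.0, 227.0], [57.0, -96.0, 254.0], [64.0, -87.0, 258.0]]
scene deck 1166 [[-63.0, 39.0, 148.0], [23.0, 102.0, 150.0], [77.0, 162.0, 153.0]]
```

View pics/c7.png

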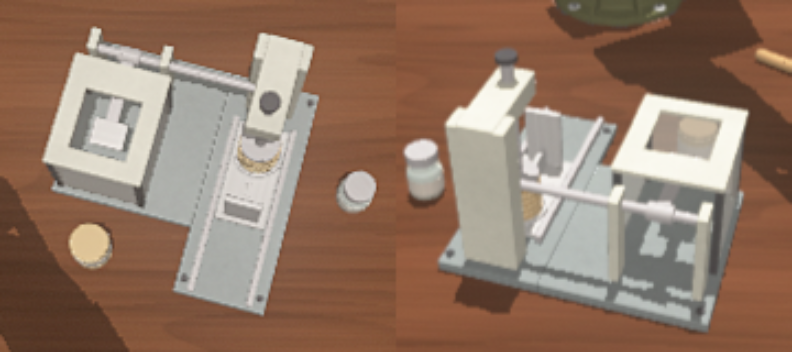

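View pics/scene7.png

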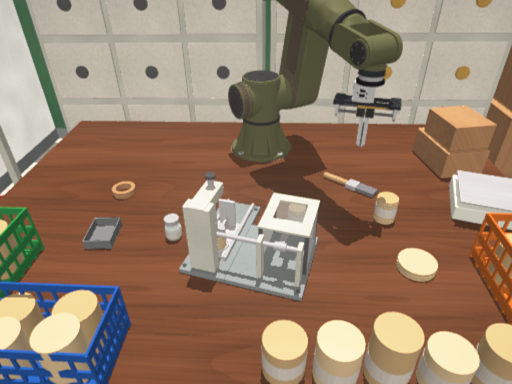

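```bash
python3 -c "
from cell import manip
print(manip.read_state()['qd'].round(3)); print(manip.sign_off())"
```

```text
[-0.093  0.022 -0.024 -0.018 -0.001 -0.088]
the job is handed in; nothing more can be done
None
```

I pushed the carriage home with closed fingertips, then pressed the paddle down through the guard's window to its stop. I pulled straight back up, moved the hand clear and handed the job in at about 12.7 s.

**Checks after the press:**
- **Carriage:** the tab had moved 90 mm in the depth images. It stopped hard, with about 32 N along the push direction.
- **Lever:** the paddle's centre reads z ≈ 108 mm, where about 107 mm is expected fully down. It held against 24 N, the largest press, and the ram rod is about 17 mm lower.
- **Guard:** I saw no unexpected force while in the window, and the pictures show the fingers centred in it. The deck reads in the same place as before.
- **Wafer stack and bystanders:** the stack stands under the ram disc, and the other things look unmoved in the pictures.
- **Hand:** it is in free air, with about 0.9 N at the wrist.

**Two checks that were weaker:**
- The scene camera saw only three points of the lowered paddle, so the paddle height rests mainly on the top camera.
- The arm still had a small residual joint speed (about 0.09 rad/s) when I handed in, well away from everything.

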